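# Close the falling cover of a tube incubator softly

## Task

Close the open smoked cover of the tube incubator on the bench with your fingers alone: tip it forward past upright, catch it from underneath on the outside of your fingers while it is still well above the incubator, and lower it gently until it is fully shut, then take the hand away. It must not drop onto the rim, be pinched between the fingers or be pressed hard, and the tubes and the other things around must stay where they are.

Things in the scene. Friction and masses are not known exactly. Their poses are not given: they have to be found in the camera images.
- incubator: White dry-block tube incubator, fixed; 240 mm wide (y), 220 mm deep (x from -95, the front face, to +125), rim 100 mm high. Origin on the bench, mid-width; x points level from its front (control panel), which faces about the robot's right (-y), to its rear, z up. Chamber x -85 to +55, y +-105 mm, with capped tubes up to 89 mm high. Hinge axis of the cover: along y at x = +68, z = 104.5 mm.
- cover (a joint): Angle of the smoked cover: 0 shut (level), 1.57 upright, about 1.83 open, leaning back on its stop by its own weight (start). No catch; under 1.57 it falls shut. Damped hinge: 1 to 2 N at the tab moves it; let go 0.1 rad past upright it falls to 0.6 rad in about 1.7 s (weight varies by a quarter) and, left alone, hits the rim at 1.0 to 1.8 rad/s. Held level it weighs about 1.7 N at the tab.
- cover_hinge (a point): Point on the cover's hinge axis, at mid-width, 104.5 mm above the bench. Axes turn with the cover: -x runs along the cover to the tab, y along the hinge, z is the normal of the outer face (up when shut). The cover is a flat double-walled plate, z -4 to +4 mm, 232 mm wide, 6 to 163 mm from the axis, then the tab. (In the rules cover_c0 and cover_c1 are its outer face, cover_c2 and cover_c3 its underside.)
- tab_edge (a point): Middle of the free edge of the cover's tab, on its underside (the face below when shut), 191 mm from the hinge axis and, when shut, 4 mm below it. The tab is 90 mm wide (y), 8 mm thick and juts out 28 mm beyond the incubator's front face when shut, with free air below it down to the bench. Axes as cover_hinge.
- tube0: Loose capped sample tube, 12 mm diameter (cap 15 mm), 52 mm high, upright in a well of the incubator's block; origin at its foot, 37 mm above the bench, at x = -60, y = -45 mm of the incubator. To be left alone.
- tube1: Loose capped sample tube, 12 mm diameter (cap 15 mm), 52 mm high, upright in a well of the incubator's block; origin at its foot, 37 mm above the bench, at x = 0, y = 15 mm of the incubator. To be left alone.
- tube2: Loose capped sample tube, 12 mm diameter (cap 15 mm), 52 mm high, upright in a well of the incubator's block; origin at its foot, 37 mm above the bench, at x = -30, y = 75 mm of the incubator. To be left alone.
- bottle: Capped reagent bottle, 64 mm diameter, 150 mm high, behind the incubator's rear; loose. Origin under its centre on the bench. To be left alone.
- beaker: Glass beaker, 66 mm diameter, 85 mm high, behind its rear; loose. Origin under its centre on the bench. To be left alone.
- dish: Petri dish, 90 mm diameter, 15 mm high, on the bench before its front; loose. Origin under its centre on the bench. To be left alone.
- marker: Marker pen, 130 mm long, 15 mm thick, lying before its front; loose. Origin under its centre on the bench. To be left alone.

How it is judged:
By the outcome, as a careful person would: the job done as asked, in the order asked, and still so for the second after the job is handed in, with the robot touching nothing.
It also fails if it takes over 51 s, if anything falls off the work surface, if the arm or the gripper's body presses on something with over 40 N, if the wrist force passes 120 N, or if a joint passes its speed limit or range.

## Robot

A 7-joint arm with a two-finger parallel gripper is mounted at the origin on the work surface. World frame = base frame: x ahead of the robot, y to its left, z up, the work surface at z = 0. Lengths are in m, angles in rad, forces in N, time in s.
With the tool pointing down it reaches from about 0.4 to 0.9 m from the base axis. Payload 5.6 kg.
Tool frame: the origin (TCP) lies on the centre line of the jaws, within the pads' length; the fingertips stand 14 mm ahead of it and the grasp point (between the pads) lies 5 mm behind it; z points along the fingers, y is the direction in which the jaws open and shut (so a half turn about z gives the same grasp; the last joint's range is limited). The gripper opens to 92 mm and grips with 3 to 60 N. Pads are 20 mm wide; open, the fingers measure 128 mm over their backs; the gripper's body (75 mm by 189 mm) begins 69 mm behind the grasp point.
Start: joints at [-1.388, 0.468, -0.012, 1.603, 0.006, 1.071, -0.056], TCP at [0.146, 0.633, 0.229] pointing down, gripper open.
Joint ranges: [-2.53, 2.53], [-0.31, 2.02], [-1.57, 1.55], [0.28, 2.44], [-1.29, 4.43], [0.15, 1.84], [-2.92, 2.92]. Speed limits (rad/s): [2.57, 2.57, 3.14, 3.14, 3.14, 3.14, 3.14].

## Interface

Orientations are given as a unit quaternion [w, x, y, z].
In Python, from bench import get_obs, optics, manip gives the robot as it stands.
- The arm moves only by the tool drive_tool, never from a script. Its arguments are lists of equal length, an entry for each row: "xyz": the shift along the tool's x, y, z in units of 25 mm (1.0 is 25 mm), a list of three; "yaw": the turn about the tool's z in units of 5 degrees (1.0 is 5 degrees). A call has 1 to 10 rows; each row shifts and turns the commanded pose from where the row before left it, along the tool's axes as they then stand; what a row does not reach is not made up. A row lasts 1/10 s, in which the tool goes at most 50 mm and 8.59 degrees, less where a joint would pass 70% of its speed; a pose out of reach is approached as far as the arm can. A call is refused whole if a number of a shift passes 1 or a number of a turn 1, either way. A call with a gripper value outside its range is refused whole. "grip" is the finger opening in mm, from 0 to 91.9, set as the call begins (left out, the last holds). The fingers move at their own pace and stop on an object; the grip force is fixed at half the most. Time passes only in rows, so rows that do not move let the fingers close. It gives the time, the measured TCP pose, the force and the opening at its end, in the units of the state.
- get_obs(): the state, without advancing time (a new reading comes with each control period).
- optics.capture(name): name is "scene" or "top" or "wrist"; returns a dict with "color" (420x560x3 uint8, red, green, blue), "fovy" (degrees; the focal length in pixels is half the picture's height over the tangent of half this angle, whatever the lens; pixels are square), "cx", "cy" (the principal point, pixels), "origin" and "rotation" of the camera in the world. Camera axes: x right, y down, z forward; pixel columns grow to the right and rows downward; lengths in m; the calibration is good to about 2 mm. A picture is of the moment at which its call begins. There is no depth.
- manip.job_done(): hands the job in, once; it reports no verdict.
Trained networks look in a picture, given as the dict that the camera call returned (one of the last four; its "shot" number tells which), for a name from the list of things; names that differ only in an ending like _2 or _b are one class to them, and where a whole thing is asked for, a point or a joint stands for the part that bears it (a point fixed in the world has none). Each returns a list of dicts, best first, with "score" (0 to 1); they miss things now and then, are a little off and sometimes report something else, mostly with a low value. They report only what shows in the picture. A call takes as long as a camera call.
- optics.find_in(picture, label): "bbox" ([left, top, width, height] in pixels, round what is visible of it).
- optics.trace(picture, label): "pixels" (420x560 bool, what is visible of it) and "bbox" ([left, top, width, height] in pixels, round what is visible of it).
- optics.spot_point(picture, label): "uv" ([column, row] in pixels: a listed point, or the origin of a listed thing).
The state is a dict: "time": time; "qpos": joint angles; "joint_velocities": joint speeds; "tau": joint torques, N m; "position": TCP position; "tcp_rot": TCP orientation; "wrist_force": force on the tool from outside, world axes, zero at the start; "torque": the same for the moment, N m; "grip_width": finger opening in m.
Only numpy, scipy, OpenCV 4.12 (cv2) and the standard library are available. Lean on these libraries where they do the work, as an engineer would, in place of code of your own. Each camera call takes 0.05 s, during which the arm holds its last target.

## Working session

There is one attempt and no reset: what is moved stays moved. The work goes in short steps, Python scripts to look and compute and a tool call to move; the robot and the scene stay as the last step left them, time stands still between calls to the robot, and variables do not carry over. Pictures are saved under pics/ and viewed, and the job is handed in when it is done.

Besides the shell and the picture viewer there is one more tool, called after "Request:" as name(argument=value, ...) on one line, values as JSON. drive_tool: Moves the arm, as the interface text tells. Its arguments: {"type":"object","properties":{"xyz":{"type":"array"},"yaw":{"type":"array"},"grip":{"type":"number"}},"required":["xyz","yaw"]}

```bash
mkdir -p pics; ls; cat > h.py <<'E'
import numpy as np,cv2
from bench import get_obs,optics,manip
def save(p,n): cv2.imwrite('pics/'+n+'.png',cv2.cvtColor(p['color'],cv2.COLOR_RGB2BGR))
def ray(p,uv):
    f=p['color'].shape[0]/2/np.tan(np.radians(p['fovy'])/2)
    d=np.array([(uv[0]-p['cx'])/f,(uv[1]-p['cy'])/f,1.]); R=np.array(p['rotation']); R=R if R.shape==(3,3) else None
    return np.array(p['origin']),R@d
def proj(p,X):
    f=p['color'].shape[0]/2/np.tan(np.radians(p['fovy'])/2)
    c=np.array(p['rotation']).T@(np.array(X)-np.array(p['origin'])); return [p['cx']+f*c[0]/c[2],p['cy']+f*c[1]/c[2]]
def atz(p,uv,z):
    o,d=ray(p,uv); return o+d*(z-o[2])/d[2]
E
python3 - <<'E'
from h import *
s=get_obs(); print(s)
for n in ['scene','top','wrist']:
    p=optics.capture(n); save(p,n+'0'); print(n,p['origin'],p['rotation'],p['fovy'],p['cx'],p['cy'])
    for l,z in [('incubator',0),('cover_hinge',.1045),('tab_edge',None),('tube0',.037),('tube1',.037),('tube2',.037),('bottle',0),('beaker',0),('dish',0),('marker',0)]:
        r=optics.spot_point(p,l)
        for q in r[:2]: print(l,round(q['score'],2),np.round(q['uv'],1), atz(p,q['uv'],z).round(4) if z is not None else '')
E
```

```text
pics
{'time': 0.0, 'qpos': array([-1.38800543,  0.46838348, -0.01163515,  1.60363998,  0.00601684,
        1.07138383, -0.05629601]), 'joint_velocities': array([-0.00045181,  0.0007977 ,  0.00020027, -0.001347  , -0.00017175,
       -0.00093927, -0.00109295]), 'tau': array([ 7.98124656e-04, -5.20558870e+01, -1.24166632e-02, -2.43752736e+01,
       -5.67646336e-02,  1.70932710e-02,  1.54563086e-04]), 'position': array([0.14544578, 0.63293644, 0.22762949]), 'tcp_rot': array([-3.82244439e-05,  1.12667145e-01,  9.93632388e-01, -8.89165477e-04]), 'wrist_force': array([ 0.75269661, -0.30619662,  0.05446942]), 'torque': array([ 0.00939104,  0.00679253, -0.02574998]), 'grip_width': 0.0919860004780292}
scene [ 1.36177098 -0.33741563  0.65460489] [-0.41928426  0.76121048  0.43470395 -0.23620286] 42.97669486024678 279.9397900266443 205.7345966964161Traceback (most recent call last):
  File "<stdin>", line 7, in <module>
  File "h.py", line 12, in atz
    o,d=ray(p,uv); return o+d*(z-o[2])/d[2]
        ~~~^^^^^^
  File "h.py", line 7, in ray
    return np.array(p['origin']),R@d
                                 ~^~
ValueError: matmul: Input operand 0 does not have enough dimensions (has 0, gufunc core with signature (n?,k),(k,m?)->(n?,m?) requires 1)
```

```bash
cat > h.py <<'E'
import numpy as np,cv2
from scipy.spatial.transform import Rotation as Ro
from bench import get_obs,optics,manip
def save(p,n): cv2.imwrite('pics/'+n+'.png',cv2.cvtColor(p['color'],cv2.COLOR_RGB2BGR))
def RM(q): return Ro.from_quat(np.array(q)[[1,2,3,0]]).as_matrix()
def foc(p): return p['color'].shape[0]/2/np.tan(np.radians(p['fovy'])/2)
def ray(p,uv):
    f=foc(p)
    d=np.array([(uv[0]-p['cx'])/f,(uv[1]-p['cy'])/f,1.])
    return np.array(p['origin']),RM(p['rotation'])@d
def proj(p,X):
    f=foc(p)
    c=RM(p['rotation']).T@(np.array(X)-np.array(p['origin'])); return np.array([p['cx']+f*c[0]/c[2],p['cy']+f*c[1]/c[2]])
def atz(p,uv,z):
    o,d=ray(p,uv); return o+d*(z-o[2])/d[2]
E
python3 - <<'E'
from h import *
for n in ['scene','top','wrist']:
    p=optics.capture(n); save(p,n+'0'); print(n,p['origin'],p['rotation'],p['fovy'],p['cx'],p['cy'])
    for l,z in [('incubator',0),('cover_hinge',.1045),('tab_edge',None),('tube0',.037),('tube1',.037),('tube2',.037),('bottle',0),('beaker',0),('dish',0),('marker',0)]:
        r=optics.spot_point(p,l)
        for q in r[:2]: print(l,round(q['score'],2),np.round(q['uv'],1), atz(p,q['uv'],z).round(4) if z is not None else '')
E
```

```text
scene [ 1.36177098 -0.33741563  0.65460489] [-0.41928426  0.76121048  0.43470395 -0.23620286] 42.97669486024678 279.9397900266443 205.7345966964161
incubator 0.96 [199.6 254.5] [ 0.5539 -0.0406  0.    ]
cover_hinge 0.74 [220.1 196.8] [0.5321 0.0211 0.1045]
tab_edge 0.88 [238.8 104.1] 
bottle 0.79 [263.4 217.6] [0.5023 0.1341 0.    ]
beaker 0.84 [293.5 241.8] [0.6123 0.1439 0.    ]
dish 0.85 [113. 337.] [ 0.6863 -0.252   0.    ]
dish 0.33 [222.8 198.3] [0.3837 0.0918 0.    ]
marker 0.82 [ 91.8 292.7] [ 0.5595 -0.2545  0.    ]
marker 0.62 [291.4 240.7] [0.6068 0.1422 0.    ]
top [0.46439765 0.10397779 1.20637123] [ 0.0392752  -0.6959331   0.71468445 -0.05797168] 45.29625589513708 282.7921821514292 208.21554710662036
cover_hinge 0.58 [306.1 237.4] [0.5507 0.0233 0.1045]
tab_edge 0.89 [293.2 233.8] 
tube0 0.58 [333.3 242.3] [ 0.5429 -0.0448  0.037 ]
tube0 0.57 [354.4 262.7] [ 0.4943 -0.0918  0.037 ]
tube1 0.58 [333.3 242.3] [ 0.5429 -0.0448  0.037 ]
tube1 0.57 [354.4 262.7] [ 0.4943 -0.0918  0.037 ]
tube2 0.58 [333.3 242.3] [ 0.5429 -0.0448  0.037 ]
tube2 0.57 [354.4 262.7] [ 0.4943 -0.0918  0.037 ]
bottle 0.71 [354.5 212.1] [ 0.6173 -0.1041  0.    ]
bottle 0.65 [255.9 267. ] [0.4916 0.1376 0.    ]
beaker 0.29 [331.7 240.8] [ 0.5491 -0.0458  0.    ]
dish 0.87 [412.  183.1] [ 0.6854 -0.2491  0.    ]
marker 0.85 [418.4 229.6] [ 0.5706 -0.2574  0.    ]
marker 0.19 [306.7 238.4] [0.5565 0.0142 0.    ]
wrist [0.07653819 0.64903014 0.38362283] [0.09873378 0.77594273 0.61806356 0.07849807] 71.66848097815273 284.7508960015044 209.28653607271423
```

View pics/scene0.png

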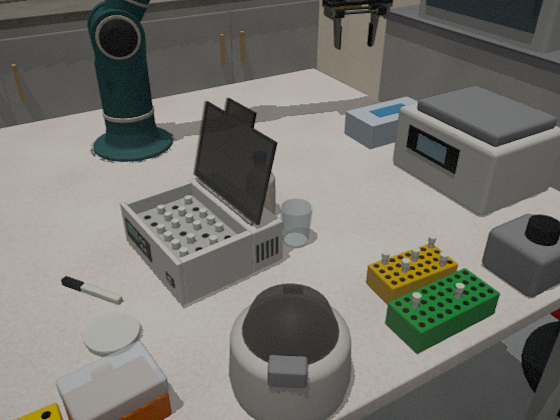

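View pics/top0.png

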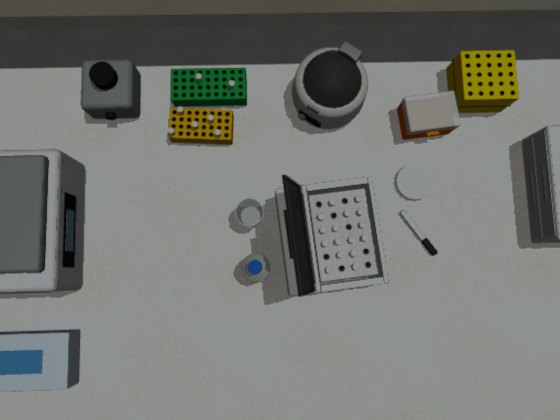

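View pics/wrist0.png

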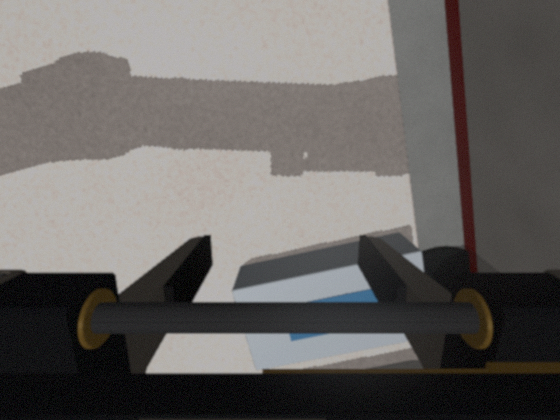

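```bash
python3 - <<'E'
import cv2
a=cv2.imread('pics/top0.png')[165:305,265:445]; cv2.imwrite('pics/topz.png',cv2.resize(a,None,fx=4.4,fy=4.2,interpolation=cv2.INTER_CUBIC))
b=cv2.imread('pics/scene0.png')[0:60,310:410]; cv2.imwrite('pics/scz.png',cv2.resize(b,None,fx=7,fy=7,interpolation=cv2.INTER_CUBIC))
b=cv2.imread('pics/scene0.png')[90:300,100:320]; cv2.imwrite('pics/scz2.png',cv2.resize(b,None,fx=2.8,fy=2.8,interpolation=cv2.INTER_CUBIC))
E
```

```text
(no output)
```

View pics/topz.png

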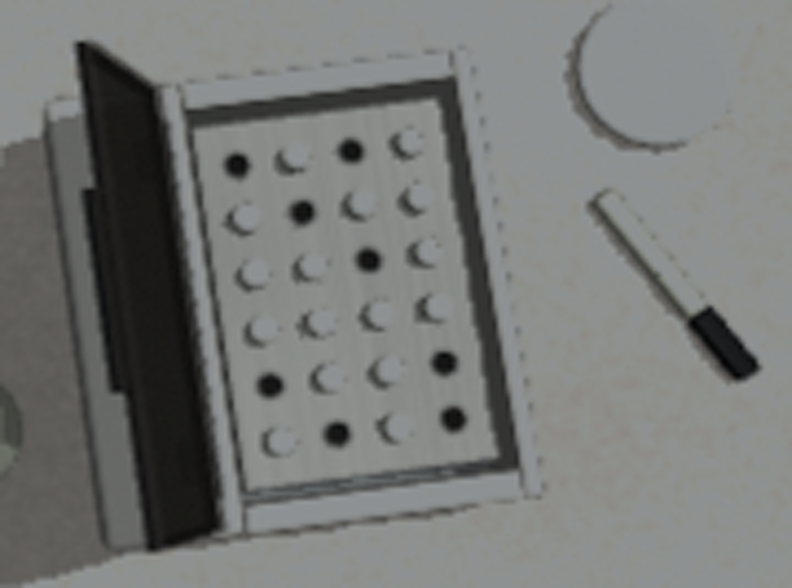

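View pics/scz.png

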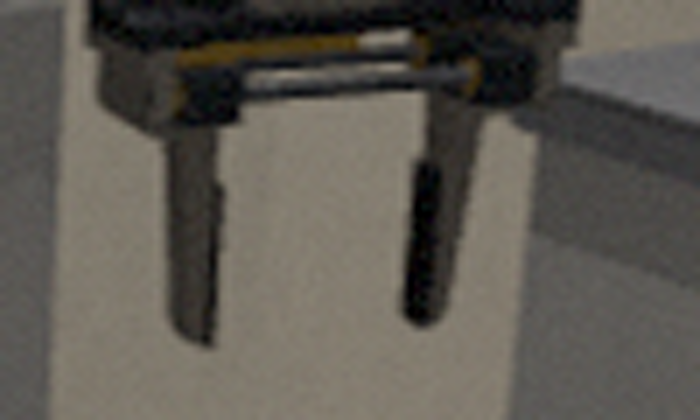

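View pics/scz2.png

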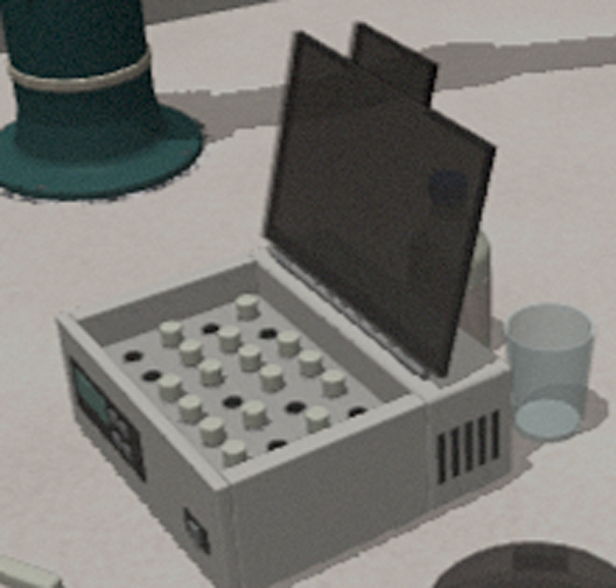

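```bash
python3 - <<'E'
from h import *
p=optics.capture('top')
g=lambda u,v:atz(p,(265+u/4.4,165+v/4.2),0.1)
A=g(463,50);B=g(541,493);C=g(158,87);D=g(222,535);
print(A,B,np.linalg.norm(A-B)); print(C,D,np.linalg.norm(C-D))
d=(B-A)/np.linalg.norm(B-A); print('y_inc',d,np.degrees(np.arctan2(d[1],d[0])))
yi=d[:2]; xi=np.array([yi[1],-yi[0]]); O=((A+B)/2)[:2]+0.095*xi; print('xi',xi,'O',O)
T=np.array([O+xi*a+yi*b for a,b in [(-.06,-.045),(0,.015),(-.03,.075)]]); print('tubes',T)
ob=lambda x,y,z:np.r_[O+xi*x+yi*y,z]
for n in ['top','scene']:
    p=optics.capture(n)
    im=cv2.cvtColor(p['color'],cv2.COLOR_RGB2BGR).copy()
    pts=[(x,y,z) for x in(-.095,.125) for y in(-.12,.12) for z in (0,.1)]
    th=1.83;u=np.array([-np.cos(th),np.sin(th)])
    for r,y in [(0,-.116),(0,.116),(.163,-.116),(.163,.116),(.191,-.045),(.191,.045)]:
        pts.append((.068+u[0]*r,y,.1045+u[1]*r))
    for X in pts: 
        q=proj(p,ob(*X)); cv2.circle(im,tuple(int(round(v*8)) for v in q),12,(0,0,255),-1,cv2.LINE_AA,3)
    c=im[90:300,90:320] if n=='scene' else im[160:305,260:400]
    cv2.imwrite('pics/ov_'+n+'.png',cv2.resize(c,None,fx=2.8,fy=2.8) if n=='scene' else cv2.resize(c,None,fx=4,fy=4))
E
```

```text
[ 0.68345626 -0.12618997  0.1       ] [ 0.44789902 -0.15284304  0.1       ] 0.23706032831489135
[0.66704405 0.0305289  0.1       ] [0.43093779 0.00671778 0.1       ] 0.23730388704864544
y_inc [-0.99365947 -0.11243158  0.        ] -173.54449547318688
xi [-0.11243158  0.99365947] O [ 0.55499664 -0.04511886]
tubes [[ 0.60645721 -0.099679  ]
 [ 0.54009175 -0.04680533]
 [ 0.48384513 -0.08336101]]
```

View pics/ov_top.png

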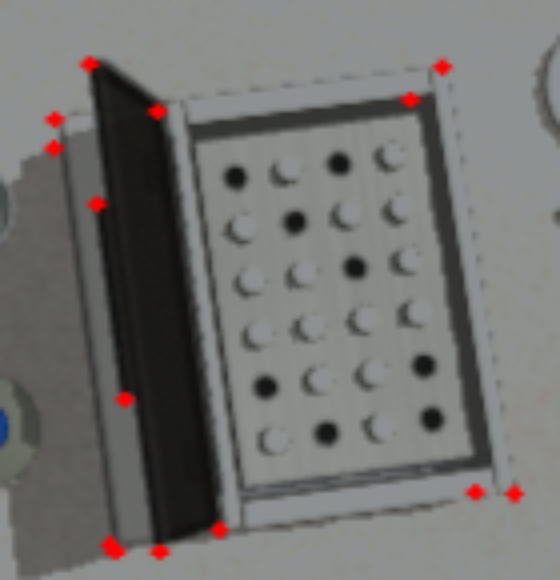

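View pics/ov_scene.png

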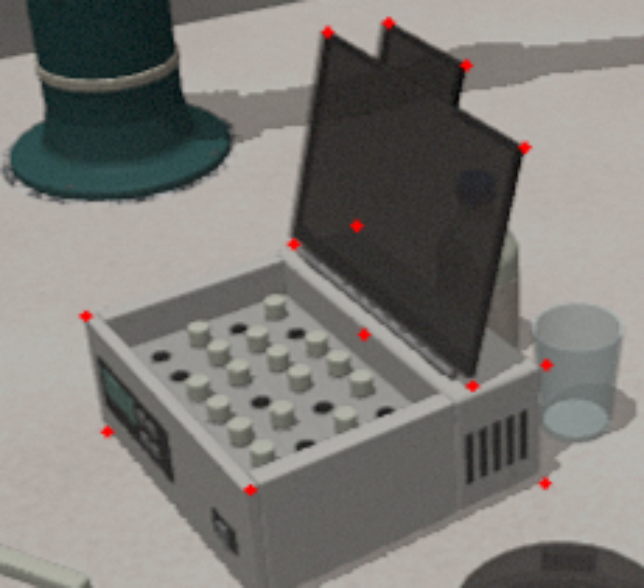

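```bash
cat > fit.py <<'E'
from h import *
from scipy.optimize import least_squares
ps=optics.capture('scene');pt=optics.capture('top')
th=1.83;u=np.array([-np.cos(th),np.sin(th)]);n=np.array([np.sin(th),np.cos(th)])
cv=lambda r,y,h=0:(.068+u[0]*r+n[0]*h,y,.1045+u[1]*r+n[1]*h)
obs=[(ps,(-.095,.12,.1),(122.1,201.4)),(ps,(-.095,-.12,.1),(181.4,264.3)),(ps,cv(.163,.116,-.004),(206.4,101.8)),(ps,cv(.163,-.116),(276.8,143.2)),(ps,cv(.191,.045),(228.2,98.9)),(ps,cv(.191,-.045),(256.1,113.6)),
(pt,cv(.163,-.116),(282.5,176)),(pt,cv(.163,.116),(298,297.3)),(pt,(-.095,-.12,.1),(369.5,176.5)),(pt,(-.095,.12,.1),(388.,283))]
def W(v,X):
    xi=np.array([-np.sin(v[2]),np.cos(v[2])]);yi=np.array([-np.cos(v[2]),-np.sin(v[2])])
    return np.r_[v[:2]+xi*X[0]+yi*X[1],X[2]]
f=lambda v:np.concatenate([proj(p,W(v,X))-np.array(q) for p,X,q in obs])
r=least_squares(f,[.555,-.045,.113],loss='soft_l1')
print(r.x,np.degrees(r.x[2]));print(f(r.x).reshape(-1,2).round(1))
E
python3 fit.py
```

```text
[ 0.55511035 -0.04415846  0.10804199] 6.190350170383632
[[-1.2  0.7]
 [-2.3  0. ]
 [-0.6 -0.9]
 [ 0.7 -1. ]
 [ 1.  -1.1]
 [ 0.6 -0.7]
 [-0.9 -0.8]
 [ 0.6 -0.1]
 [ 0.5 -0.1]
 [-0.6  0.3]]
```

Request:
drive_tool(xyz=[[0,0,-0.3],[0,0,-0.3],[0,0,-0.3],[0,0,-0.3],[0,0,-0.3],[0,0,-0.3],[0,0,-0.3],[0,0,0],[0,0,0],[0,0,0]], yaw=[1,1,1,1,1,1,1,1,1,1], grip=0)

```text
time: 3.0
position: [0.1455, 0.6335, 0.2812]
tcp_rot: [-0.0, 0.524, 0.852, 0.0]
wrist_force: [-0.3, -0.2, -0.4]
grip_width: 0.0139
```

Request:
drive_tool(xyz=[[0,0,0],[0,0,0],[0,0,0],[0,0,0],[0,0,0],[0,0,0]], yaw=[1,1,1,1,0.17,0])

```text
time: 3.6
position: [0.1454, 0.6335, 0.2811]
tcp_rot: [0.0, 0.667, 0.745, 0.0]
wrist_force: [0.7, -0.5, 0.2]
grip_width: 0.0005
```

```bash
cat > st.py <<'E'
from h import *
O=np.array([0.5551,-0.0442]);a=0.108
xi=np.array([-np.sin(a),np.cos(a)]);yi=np.array([-np.cos(a),-np.sin(a)])
def st():
    s=get_obs();R=RM(s['tcp_rot']);d=s['position'][:2]-O
    ya=np.arctan2(R[1,1],R[0,1])
    print('t',round(s['time'],2),'inc xyz mm',(1000*np.array([d@xi,d@yi,s['position'][2]])).round(1),'yaw err deg',np.degrees(ya-a).round(2),'tilt',R[:,2].round(4))
    w=s['wrist_force'];print('F inc',np.round([w[:2]@xi,w[:2]@yi,w[2]],2),'q',s['qpos'].round(2),'grip',s['grip_width'])
if __name__=='__main__': st()
E
python3 st.py
```

```text
t 3.6 inc xyz mm [717.9 334.3 281.1] yaw err deg 0.12 tilt [ 0.  0. -1.]
F inc [-0.59 -0.68  0.21] q [-1.57  0.42  0.24  1.56 -0.11  1.17 -1.2 ] grip 0.0005329191853487825
```

Request:
drive_tool(xyz=[[-0.9,0.54,0],[-0.9,0.54,0],[-0.9,0.54,0],[-0.9,0.54,0],[-0.9,0.54,0],[-0.9,0.54,0],[-0.9,0.54,0],[-0.9,0.54,0],[-0.9,0.54,0],[-0.9,0.54,0]], yaw=[0,0,0,0,0,0,0,0,0,0])

```text
time: 4.6
position: [0.3047, 0.4236, 0.2813]
tcp_rot: [-0.0, 0.667, 0.745, 0.0]
wrist_force: [0.6, 0.4, 0.8]
grip_width: 0.0008
```

Request:
drive_tool(xyz=[[-0.9,0.54,0],[-0.9,0.54,0],[-0.9,0.54,0],[-0.9,0.54,0],[-0.9,0.54,0],[-0.9,0.54,0],[-0.9,0.54,0],[-0.9,0.54,0],[-0.9,0.54,0],[0,0,0]], yaw=[0,0,0,0,0,0,0,0,0,0])

```text
time: 5.6
position: [0.4489, 0.233, 0.2815]
tcp_rot: [0.001, 0.669, 0.743, 0.0]
wrist_force: [0.3, 0.2, 0.1]
grip_width: 0.0003
```

```bash
python3 st.py
```

```text
t 5.6 inc xyz mm [287.   75.7 281.5] yaw err deg -0.23 tilt [ 1.5e-03 -6.0e-04 -1.0e+00]
F inc [ 0.2  -0.29  0.07] q [-1.    0.17  0.51  1.92 -0.09  1.08 -0.35] grip 0.00026827046812364806
```

Request:
drive_tool(xyz=[[-0.7,0.42,0],[-0.7,0.42,0],[-0.7,0.42,0],[-0.7,0.42,0],[-0.7,0.42,0],[-0.6,0.42,0],[-0.5,0.3,0],[-0.3,0.2,0],[0,0,0],[0,0,0]], yaw=[0,0,0,0,0,0,0,0,0,0])

```text
time: 6.6
position: [0.5347, 0.1234, 0.281]
tcp_rot: [-0.0, 0.667, 0.745, -0.0]
wrist_force: [-0.2, 0.9, -0.4]
grip_width: 0.0002
```

```bash
python3 st.py; python3 - <<'E'
from h import *
for n in ['scene','top']:
    p=optics.capture(n);save(p,n+'1')
E
```

```text
t 6.6 inc xyz mm [168.9   2.2 281. ] yaw err deg 0.09 tilt [-5.e-04  4.e-04 -1.e+00]
F inc [ 0.94  0.14 -0.35] q [-0.78  0.26  0.59  1.83 -0.16  1.1  -0.02] grip 0.00022326524289261712
```

View pics/scene1.png

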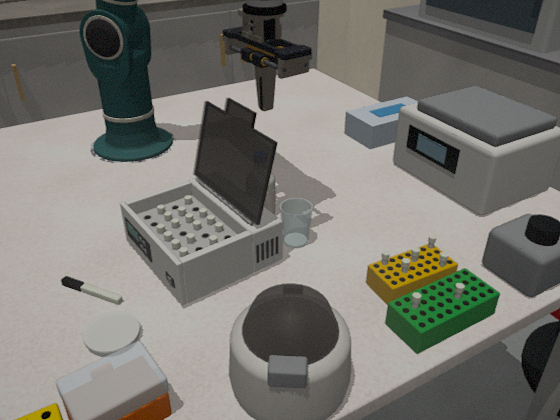

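View pics/top1.png

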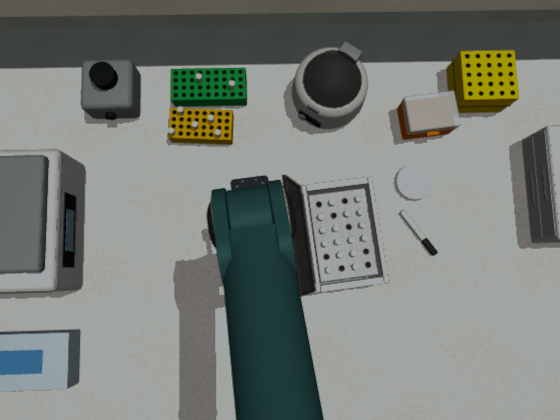

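Request:
drive_tool(xyz=[[-0.4,0,0],[-0.4,0,0],[-0.3,0,0],[-0.2,0,0],[-0.2,0,0],[-0.2,0,0],[-0.2,0,0],[0,0,0]], yaw=[0,0,0,0,0,0,0,0])

```text
time: 7.5
position: [0.5404, 0.0747, 0.2812]
tcp_rot: [0.0, 0.668, 0.744, 0.0]
wrist_force: [0.3, 0.9, -0.5]
grip_width: 0.0006
```

```bash
cat > look.py <<'E'
from st import *
import sys
from scipy.optimize import brentq
st()
p=optics.capture('scene');save(p,sys.argv[1])
r=optics.spot_point(p,'tab_edge')
for q in r[:2]:
    # angle by intersecting ray with plane y_inc=0
    o,d=ray(p,q['uv']);oo=np.array([(o[:2]-O)@xi,(o[:2]-O)@yi,o[2]]);dd=np.array([d[:2]@xi,d[:2]@yi,d[2]])
    P=oo-dd*oo[1]/dd[1];rr=P[[0,2]]-[.068,.1045]
    print('tab',round(q['score'],2),np.round(q['uv'],1),'P',P.round(4),'r',np.hypot(*rr).round(4),'theta',(np.arctan2(rr[1],-rr[0])+.021).round(3))
im=cv2.imread('pics/'+sys.argv[1]+'.png')[60:300,80:330]
cv2.imwrite('pics/'+sys.argv[1]+'.png',cv2.resize(im,None,fx=2.4,fy=2.4,interpolation=cv2.INTER_CUBIC))
E
python3 look.py s2
```

```text
t 7.5 inc xyz mm [119.8   1.8 281.2] yaw err deg -0.03 tilt [ 3.e-04 -1.e-04 -1.e+00]
F inc [ 0.9  -0.37 -0.54] q [-0.71  0.26  0.62  1.83 -0.16  1.1   0.07] grip 0.000560137217335293
tab 0.74 [237.3 105.7] P [0.1059 0.     0.2907] r 0.19 theta 1.793
```

View pics/s2.png

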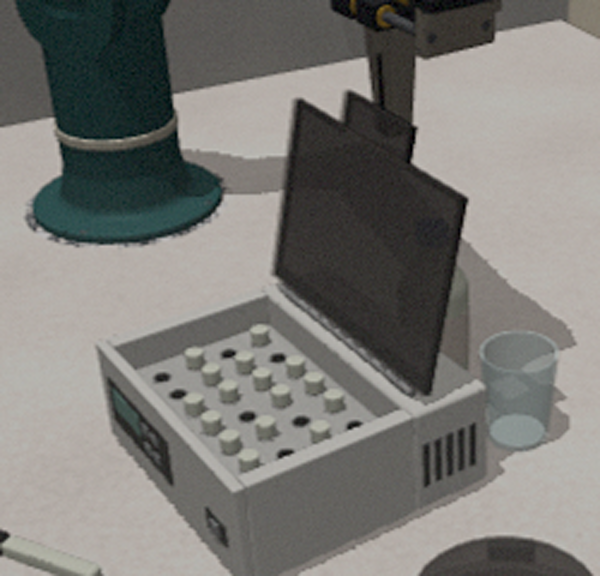

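Request:
drive_tool(xyz=[[-0.3,0,0],[-0.3,0,0],[-0.3,0,0],[-0.3,0,0],[-0.3,0,0]], yaw=[0,0,0,0,0])

```text
time: 8.1
position: [0.5444, 0.0372, 0.2811]
tcp_rot: [0.0, 0.668, 0.744, -0.0]
wrist_force: [-0.0, 1.0, 0.2]
grip_width: 0.0006
```

```bash
python3 look.py s3
```

```text
t 8.1 inc xyz mm [ 82.    1.9 281.1] yaw err deg -0.01 tilt [ 0.e+00 -1.e-04 -1.e+00]
F inc [ 1.01 -0.08  0.21] q [-0.66  0.26  0.64  1.84 -0.17  1.1   0.15] grip 0.0006445592645631134
tab 0.82 [217.7 108. ] P [0.0652 0.     0.296 ] r 0.1915 theta 1.577
```

Request:
drive_tool(xyz=[[-0.25,0,0],[-0.23,0,0]], yaw=[0,0])

```text
time: 8.4
position: [0.5456, 0.026, 0.281]
tcp_rot: [-0.0, 0.668, 0.745, -0.0]
wrist_force: [1.6, 0.3, -0.2]
grip_width: 0.0004
```

```bash
python3 look.py s4
```

```text
t 8.4 inc xyz mm [ 70.9   1.9 281. ] yaw err deg 0.05 tilt [-2.e-04  0.e+00 -1.e+00]
F inc [ 0.08 -1.57 -0.17] q [-0.64  0.26  0.64  1.83 -0.17  1.1   0.17] grip 0.0004018504525291155
```

Request:
drive_tool(xyz=[[0,0,-0.9],[-0.2,0,-0.9],[-1,0,0],[-1,0,0],[-1,0,0],[-1,0,0.5],[-0.6,0,1]], yaw=[0,0,0,0,0,0,0])

```text
time: 9.2
position: [0.5597, -0.0955, 0.2899]
tcp_rot: [0.002, 0.668, 0.744, 0.001]
wrist_force: [-0.5, -0.6, -0.6]
grip_width: 0.0004
```

```bash
python3 look.py s5
```

```text
t 9.2 inc xyz mm [-51.5   0.9 289.9] yaw err deg -0.08 tilt [ 4.4e-03 -7.0e-04 -1.0e+00]
F inc [-0.49  0.59 -0.57] q [-0.46  0.3   0.7   1.78 -0.21  1.13  0.42] grip 0.0004411397914839798
tab 0.83 [207.2 110.9] P [0.0439 0.     0.2958] r 0.1928 theta 1.467
```

View pics/s5.png

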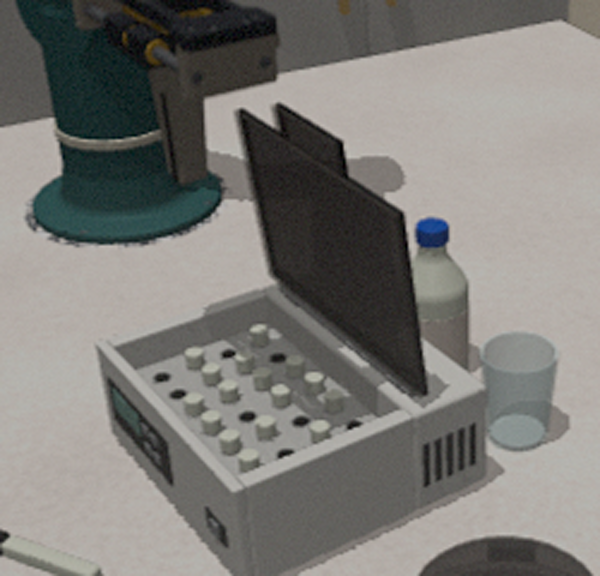

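Request:
drive_tool(xyz=[[0.2,0,0.8],[0.6,0,0.6],[0.5,0,0],[0,0,0]], yaw=[0,0,0,0])

```text
time: 9.7
position: [0.5555, -0.0577, 0.2543]
tcp_rot: [-0.0, 0.666, 0.746, 0.0]
wrist_force: [0.3, 0.6, 0.7]
grip_width: 0.0003
```

```bash
python3 look.py s6
```

```text
t 9.7 inc xyz mm [-13.5   1.1 254.3] yaw err deg 0.27 tilt [ 2.0e-04  1.1e-03 -1.0e+00]
F inc [ 0.55 -0.33  0.73] q [-0.5   0.32  0.68  1.84 -0.23  1.06  0.38] grip 0.00025594389909555865
tab 0.63 [198.9 113.8] P [0.0274 0.     0.2945] r 0.1943 theta 1.381
```

Request:
drive_tool(xyz=[[0,0,0],[0,0,0],[0,0,0],[0,0,0],[0,0,0],[0,0,0],[0,0,0]], yaw=[0,0,0,0,0,0,0])

```text
time: 10.5
position: [0.555, -0.061, 0.2536]
tcp_rot: [0.0, 0.668, 0.744, -0.0]
wrist_force: [-0.4, -1.4, -0.6]
grip_width: 0.0005
```

```bash
python3 look.py s7
```

```text
t 10.5 inc xyz mm [-16.7   1.9 253.6] yaw err deg 0.01 tilt [ 0.e+00 -2.e-04 -1.e+00]
F inc [-1.38  0.53 -0.65] q [-0.5   0.32  0.68  1.84 -0.23  1.06  0.38] grip 0.00045943250542880955
tab 0.75 [182.3 123.3] P [-0.0056  0.      0.2854] r 0.1952 theta 1.206
```

View pics/s7.png

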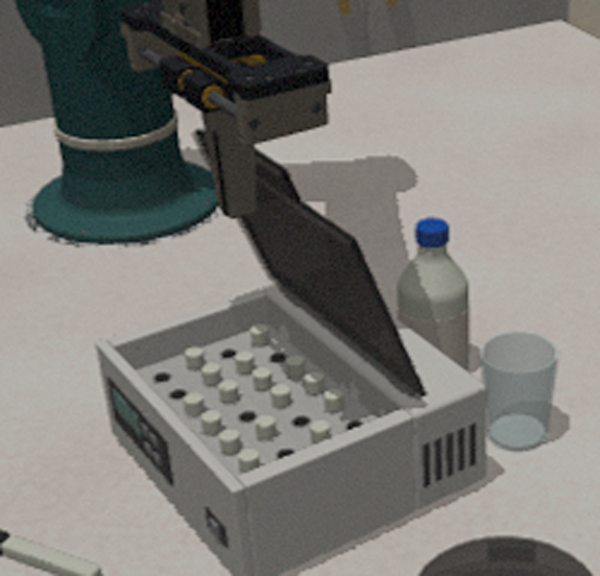

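Request:
drive_tool(xyz=[[0,0,0],[0,0,0],[0,0,0]], yaw=[0,0,0])

```text
time: 10.9
position: [0.5551, -0.0608, 0.2536]
tcp_rot: [0.0, 0.668, 0.744, 0.0]
wrist_force: [-0.2, -0.7, -0.3]
grip_width: 0.0009
```

```bash
python3 look.py s8
```

```text
t 10.9 inc xyz mm [-16.5   1.8 253.6] yaw err deg 0.02 tilt [ 1.e-04  0.e+00 -1.e+00]
F inc [-0.66  0.24 -0.32] q [-0.5   0.32  0.68  1.84 -0.23  1.06  0.38] grip 0.0008605761302650993
tab 0.73 [184.9 123.5] P [-0.0008  0.      0.2837] r 0.192 theta 1.226
```

Request:
drive_tool(xyz=[[-0.19,0,0.09],[-0.19,0,0.09],[-0.19,0,0.09],[-0.19,0,0.09],[-0.165,0,0.1],[-0.165,0,0.1],[-0.165,0,0.1],[-0.165,0,0.1]], yaw=[0,0,0,0,0,0,0,0])

```text
time: 11.8
position: [0.5589, -0.0966, 0.2344]
tcp_rot: [0.0, 0.668, 0.744, -0.0]
wrist_force: [-0.1, -1.0, 0.6]
grip_width: 0.0004
```

```bash
python3 look.py s9
```

```text
t 11.8 inc xyz mm [-52.5   1.9 234.4] yaw err deg 0.01 tilt [ 0.e+00 -1.e-04 -1.e+00]
F inc [-1.    0.23  0.56] q [-0.43  0.36  0.68  1.84 -0.26  1.03  0.47] grip 0.0003703299903701606
tab 0.8 [167.  141.2] P [-0.0371  0.      0.2608] r 0.1884 theta 1.0
```

Request:
drive_tool(xyz=[[-0.15,0,0.115],[-0.15,0,0.115],[-0.15,0,0.115],[-0.15,0,0.115],[-0.14,0,0.13],[-0.14,0,0.13],[-0.14,0,0.13],[-0.14,0,0.13]], yaw=[0,0,0,0,0,0,0,0])

```text
time: 12.7
position: [0.5622, -0.1256, 0.21]
tcp_rot: [0.0, 0.668, 0.744, 0.0]
wrist_force: [0.7, -2.4, 1.4]
grip_width: 0.0003
```

```bash
python3 look.py s10
```

```text
t 12.7 inc xyz mm [-81.7   1.7 210. ] yaw err deg -0.0 tilt [ 6.e-04 -5.e-04 -1.e+00]
F inc [-2.41 -0.39  1.37] q [-0.36  0.41  0.67  1.84 -0.3   0.99  0.54] grip 0.00027178062163730305
tab 0.64 [153.1 156.5] P [-0.0654  0.      0.2404] r 0.1905 theta 0.816
```

Request:
drive_tool(xyz=[[-0.125,0,0.14],[-0.125,0,0.14],[-0.125,0,0.14],[-0.125,0,0.14],[-0.11,0,0.155],[-0.11,0,0.155],[-0.11,0,0.155],[-0.11,0,0.155]], yaw=[0,0,0,0,0,0,0,0])

```text
time: 13.6
position: [0.5647, -0.1495, 0.1805]
tcp_rot: [0.001, 0.668, 0.744, -0.0]
wrist_force: [0.9, -4.6, 2.4]
grip_width: 0.0004
```

```bash
python3 look.py s11
```

```text
t 13.6 inc xyz mm [-105.7    1.8  180.5] yaw err deg -0.02 tilt [ 8.0e-04 -1.2e-03 -1.0e+00]
F inc [-4.68 -0.41  2.35] q [-0.3   0.46  0.65  1.85 -0.34  0.94  0.61] grip 0.00042086980940850066
tab 0.77 [140.  177.4] P [-0.0936  0.      0.2094] r 0.1927 theta 0.597
```

View pics/s11.png

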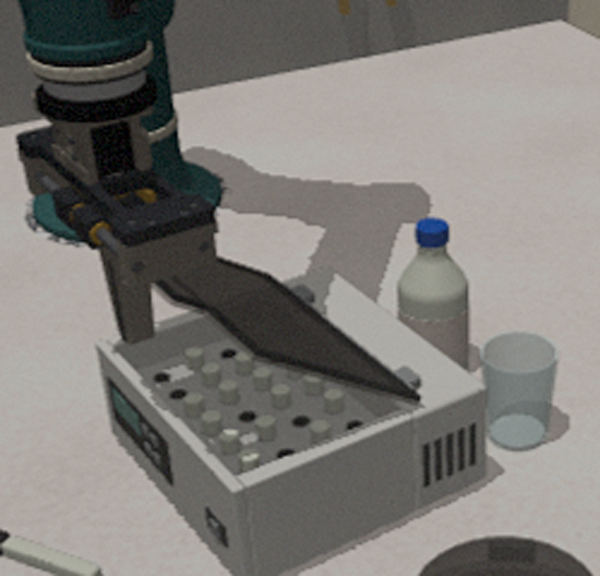

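Request:
drive_tool(xyz=[[-0.09,0,-0.05],[-0.09,0,0],[-0.08,0,0.1],[-0.08,0,0.12],[-0.06,0,0.12]], yaw=[0,0,0,0,0])

```text
time: 14.2
position: [0.5654, -0.158, 0.1728]
tcp_rot: [-0.0, 0.668, 0.744, -0.0]
wrist_force: [-0.2, -0.7, -0.5]
grip_width: 0.0006
```

```bash
python3 look.py s12
```

```text
t 14.2 inc xyz mm [-114.3    2.   172.8] yaw err deg 0.04 tilt [-6.e-04  4.e-04 -1.e+00]
F inc [-0.64  0.25 -0.46] q [-0.28  0.48  0.65  1.84 -0.35  0.94  0.64] grip 0.0006452013949103004
```

View pics/s12.png

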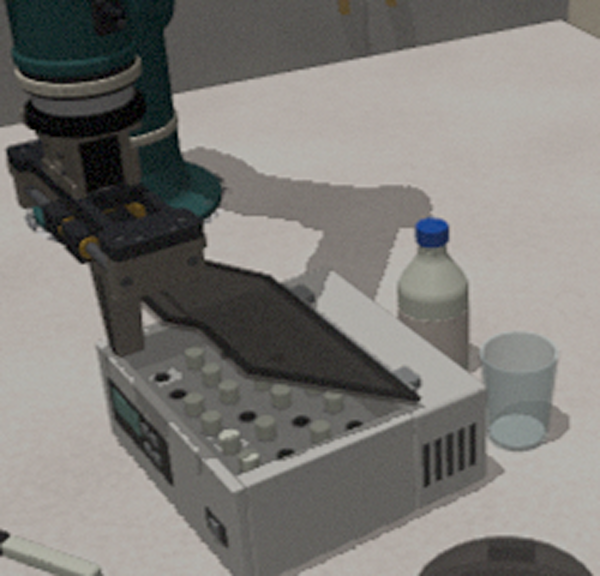

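```bash
cat > look2.py <<'E'
from st import *
import sys
st()
def W3(x,y,z): return np.r_[O+xi*x+yi*y,z]
def sil(p,th):
    u=np.array([-np.cos(th),np.sin(th)]);n=np.array([np.sin(th),np.cos(th)])
    m=np.zeros((420,560),np.uint8)
    for r0,r1,w in [(.006,.163,.116),(.16,.191,.045)]:
        pts=[]
        for r in (r0,r1):
            for y in (-w,w):
                for h in (-.004,.004):
                    X=np.array([.068,.1045])+u*r+n*h
                    pts.append(proj(p,W3(X[0],y,X[1])))
        cv2.fillPoly(m,[cv2.convexHull(np.array(pts,np.float32)).round().astype(np.int32)],1)
    return m>0
def theta(p):
    r=optics.trace(p,'cover')
    if not r: print('no cover');return
    mk=np.array(r[0]['pixels']);best=[]
    ths=np.arange(-.02,1.3,.01)
    sc=[ (sil(p,t)&mk).sum()/(sil(p,t)|mk).sum() for t in ths]
    i=int(np.argmax(sc));print('cover score',r[0]['score'],'theta IoU',ths[i].round(3),round(sc[i],3))
if __name__=='__main__':
    p=optics.capture('scene');save(p,sys.argv[1])
    theta(p)
    r=optics.spot_point(p,'tab_edge')
    for q in r[:1]:
        o,d=ray(p,q['uv']);oo=np.array([(o[:2]-O)@xi,(o[:2]-O)@yi,o[2]]);dd=np.array([d[:2]@xi,d[:2]@yi,d[2]])
        P=oo-dd*oo[1]/dd[1];rr=P[[0,2]]-[.068,.1045]
        print('tab',round(q['score'],2),'r',np.hypot(*rr).round(4),'theta',(np.arctan2(rr[1],-rr[0])+.021).round(3))
    im=cv2.imread('pics/'+sys.argv[1]+'.png')[60:300,80:330]
    cv2.imwrite('pics/'+sys.argv[1]+'.png',cv2.resize(im,None,fx=2.4,fy=2.4,interpolation=cv2.INTER_CUBIC))
E
python3 look2.py s13
```

```text
t 14.3 inc xyz mm [-114.5    2.2  172.7] yaw err deg 0.01 tilt [-1.e-03  1.e-04 -1.e+00]
F inc [-1.75  0.73 -0.65] q [-0.28  0.48  0.65  1.84 -0.35  0.94  0.64] grip 0.00021200557019426304
cover score 0.87 theta IoU 0.51 0.809
tab 0.91 r 0.1971 theta 0.524
```

Request:
drive_tool(xyz=[[-0.07,0,0.1],[-0.07,0,0.1],[-0.065,0,0.1],[-0.06,0,0.1],[-0.055,0,0.1]], yaw=[0,0,0,0,0])

```text
time: 14.95
position: [0.5665, -0.1663, 0.1606]
tcp_rot: [0.0, 0.668, 0.744, -0.0]
wrist_force: [-0.1, -1.1, -0.7]
grip_width: 0.001
```

```bash
python3 look2.py s14
```

```text
t 14.95 inc xyz mm [-122.7    1.8  160.6] yaw err deg 0.02 tilt [-0. -0. -1.]
F inc [-1.13  0.26 -0.71] q [-0.25  0.5   0.64  1.84 -0.37  0.92  0.66] grip 0.001039037403635059
cover score 0.88 theta IoU 0.42 0.812
```

Request:
drive_tool(xyz=[[-0.046,0,0.1],[-0.044,0,0.1],[-0.042,0,0.1],[-0.04,0,0.1],[-0.038,0,0.1],[-0.036,0,0.1]], yaw=[0,0,0,0,0,0])

```text
time: 15.7
position: [0.5672, -0.1723, 0.1456]
tcp_rot: [-0.0, 0.668, 0.744, 0.0]
wrist_force: [-0.5, -1.7, -0.5]
grip_width: 0.0003
```

```bash
python3 look2.py s15
```

```text
t 15.7 inc xyz mm [-128.7    1.8  145.6] yaw err deg 0.02 tilt [-0.  0. -1.]
F inc [-1.6   0.72 -0.45] q [-0.23  0.52  0.62  1.85 -0.38  0.89  0.68] grip 0.0003057638801648925
cover score 0.81 theta IoU 0.34 0.799
tab 0.74 r 0.1913 theta 0.336
```

View pics/s15.png

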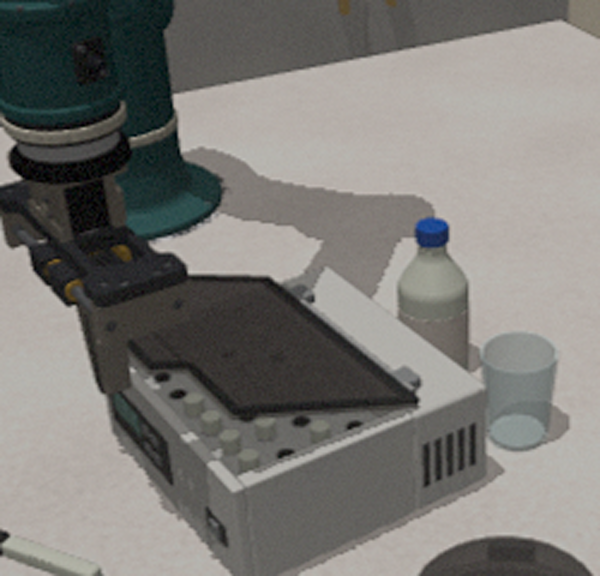

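Request:
drive_tool(xyz=[[-0.034,0,0.1],[-0.032,0,0.1],[-0.03,0,0.1],[-0.03,0,0.1],[-0.028,0,0.1]], yaw=[0,0,0,0,0])

```text
time: 16.35
position: [0.5676, -0.1761, 0.1331]
tcp_rot: [-0.0, 0.668, 0.744, 0.0]
wrist_force: [1.0, -1.1, -1.4]
grip_width: 0.0006
```

```bash
python3 look2.py s16
```

```text
t 16.35 inc xyz mm [-132.5    1.8  133.1] yaw err deg 0.02 tilt [-0.e+00  1.e-04 -1.e+00]
F inc [-1.21 -0.91 -1.42] q [-0.22  0.54  0.61  1.85 -0.4   0.87  0.7 ] grip 0.0005963497351422463
cover score 0.67 theta IoU 0.26 0.805
tab 0.69 r 0.1934 theta 0.281
```

Request:
drive_tool(xyz=[[-0.025,0,0.1],[-0.023,0,0.1],[-0.022,0,0.1],[-0.02,0,0.1],[-0.018,0,0.1]], yaw=[0,0,0,0,0])

```text
time: 17.0
position: [0.5679, -0.1788, 0.1206]
tcp_rot: [0.0, 0.668, 0.744, 0.0]
wrist_force: [0.5, -2.2, -1.4]
grip_width: 0.0002
```

```bash
python3 look2.py s17
```

```text
t 17.0 inc xyz mm [-135.2    1.7  120.6] yaw err deg 0.02 tilt [ 1.e-04 -0.e+00 -1.e+00]
F inc [-2.2  -0.22 -1.36] q [-0.2   0.56  0.6   1.86 -0.41  0.85  0.71] grip 0.00019609761016924472
cover score 0.91 theta IoU 0.19 0.796
tab 0.73 r 0.1914 theta 0.202
```

Request:
drive_tool(xyz=[[-0.017,0,0.1],[-0.016,0,0.1],[-0.014,0,0.1],[-0.013,0,0.1],[-0.011,0,0.1]], yaw=[0,0,0,0,0])

```text
time: 17.65
position: [0.5682, -0.1806, 0.1081]
tcp_rot: [0.0, 0.668, 0.744, 0.0]
wrist_force: [0.8, -2.0, -0.5]
grip_width: 0.0005
```

```bash
python3 look2.py s18
```

```text
t 17.65 inc xyz mm [-137.     1.7  108.1] yaw err deg 0.02 tilt [ 2.e-04 -1.e-04 -1.e+00]
F inc [-2.11 -0.54 -0.47] q [-0.19  0.58  0.59  1.86 -0.43  0.83  0.73] grip 0.0005314776271389551
cover score 0.86 theta IoU 0.13 0.807
tab 0.91 r 0.1929 theta 0.137
```

Request:
drive_tool(xyz=[[-0.009,0,0.08],[-0.008,0,0.08],[-0.007,0,0.08],[-0.006,0,0.08]], yaw=[0,0,0,0])

```text
time: 18.2
position: [0.5682, -0.1813, 0.1002]
tcp_rot: [0.0, 0.668, 0.744, 0.0]
wrist_force: [1.4, -2.2, -0.9]
grip_width: 0.0005
```

```bash
python3 look2.py s19
```

```text
t 18.2 inc xyz mm [-137.7    1.8  100.2] yaw err deg 0.02 tilt [ 1.e-04 -0.e+00 -1.e+00]
F inc [-2.34 -1.11 -0.88] q [-0.18  0.59  0.58  1.86 -0.44  0.82  0.74] grip 0.0005364823218689754
cover score 0.66 theta IoU 0.1 0.808
tab 0.65 r 0.1895 theta 0.057
```

View pics/s19.png

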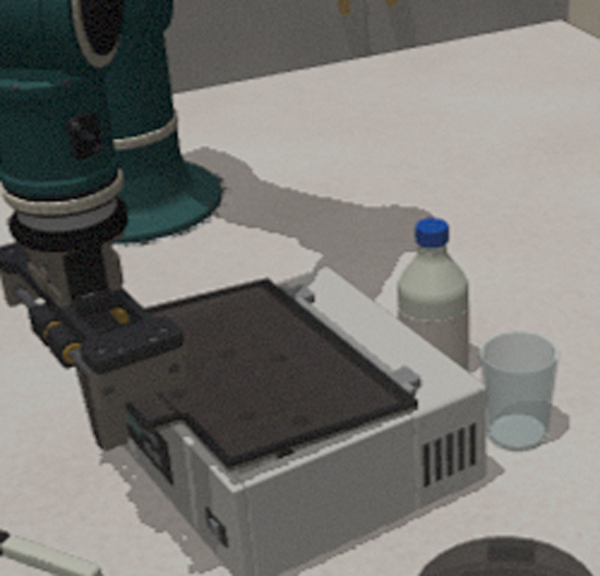

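Request:
drive_tool(xyz=[[-0.004,0,0.08],[-0.004,0,0.08],[-0.003,0,0.08],[-0.002,0,0.08]], yaw=[0,0,0,0])

```text
time: 18.75
position: [0.5683, -0.1817, 0.0922]
tcp_rot: [0.0, 0.668, 0.744, 0.0]
wrist_force: [1.2, -1.6, -1.5]
grip_width: 0.0003
```

```bash
python3 look2.py s20
```

```text
t 18.75 inc xyz mm [-138.1    1.7   92.2] yaw err deg 0.02 tilt [ 2.e-04 -1.e-04 -1.e+00]
F inc [-1.75 -0.98 -1.46] q [-0.18  0.6   0.58  1.87 -0.44  0.8   0.74] grip 0.0003450344230283624
cover score 0.76 theta IoU 0.06 0.805
tab 0.68 r 0.1934 theta 0.049
```

Request:
drive_tool(xyz=[[-0.001,0,0.07],[0,0,0.07],[0,0,0.07]], yaw=[0,0,0])

```text
time: 19.2
position: [0.5682, -0.1818, 0.087]
tcp_rot: [0.0, 0.668, 0.744, -0.0]
wrist_force: [0.0, -2.6, -0.5]
grip_width: 0.0005
```

```bash
python3 look2.py s21
```

```text
t 19.2 inc xyz mm [-138.2    1.8   87. ] yaw err deg 0.01 tilt [ 2.e-04 -2.e-04 -1.e+00]
F inc [-2.62  0.26 -0.54] q [-0.17  0.61  0.57  1.87 -0.45  0.79  0.75] grip 0.00046179293008179737
cover score 0.9 theta IoU 0.02 0.798
tab 0.56 r 0.193 theta 0.035
```

View pics/s21.png

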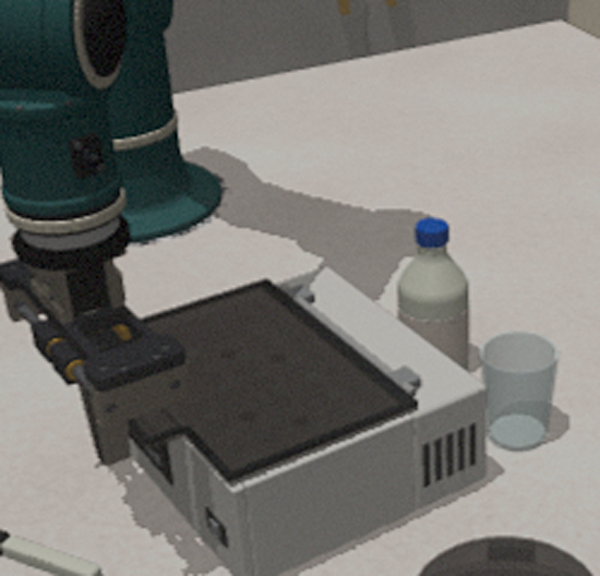

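Request:
drive_tool(xyz=[[0,0,0.05],[0,0,0.05]], yaw=[0,0])

```text
time: 19.55
position: [0.5682, -0.1818, 0.0847]
tcp_rot: [0.0, 0.668, 0.744, 0.0]
wrist_force: [0.2, -2.3, 2.0]
grip_width: 0.0005
```

Request:
drive_tool(xyz=[[0,0,0.05]], yaw=[0])

```text
time: 19.65
position: [0.5684, -0.1818, 0.0836]
tcp_rot: [0.0, 0.668, 0.744, 0.0]
wrist_force: [-0.8, -2.3, 3.1]
grip_width: 0.0002
```

Request:
drive_tool(xyz=[[0,0,0.04]], yaw=[0])

```text
time: 19.75
position: [0.5684, -0.1819, 0.0826]
tcp_rot: [0.0, 0.668, 0.744, 0.0]
wrist_force: [0.1, -3.2, 2.4]
grip_width: 0.0001
```

```bash
python3 look2.py s22
```

```text
t 19.75 inc xyz mm [-138.3    1.6   82.6] yaw err deg 0.01 tilt [ 5.e-04 -1.e-04 -1.e+00]
F inc [-3.23  0.26  2.41] q [-0.17  0.62  0.57  1.87 -0.46  0.79  0.75] grip 0.00010795385926360156
cover score 0.74 theta IoU 0.01 0.8
tab 0.72 r 0.1961 theta -0.004
```

Request:
drive_tool(xyz=[[-0.05,0,0],[-0.1,0,0],[-0.3,0,0],[-0.6,0,0],[-0.8,0,0],[-0.6,0,-0.3],[-0.3,0,-0.8],[0,0,-0.9],[0,0,-0.9],[0,0,-0.5]], yaw=[0,0,0,0,0,0,0,0,0,0])

```text
time: 20.9
position: [0.5762, -0.2517, 0.1697]
tcp_rot: [0.001, 0.668, 0.744, 0.0]
wrist_force: [0.4, -0.6, -0.5]
grip_width: 0.0005
```

```bash
python3 look2.py s23; python3 - <<'E'
from h import *
for n in ['scene','top']:
    p=optics.capture(n);save(p,n+'9')
    for l in ['bottle','beaker','dish','marker']:
        r=optics.spot_point(p,l)
        if r: print(n,l,round(r[0]['score'],2),atz(p,r[0]['uv'],0).round(3))
E
```

```text
t 20.9 inc xyz mm [-208.6    1.4  169.7] yaw err deg -0.05 tilt [ 0.0025 -0.0011 -1.    ]
F inc [-0.63 -0.3  -0.53] q [-0.1   0.55  0.63  1.74 -0.38  0.97  0.79] grip 0.0004752492095492365
cover score 0.59 theta IoU 0.02 0.942
tab 0.63 r 0.1932 theta -0.004
scene bottle 0.59 [0.487 0.142 0.   ]
scene beaker 0.95 [0.605 0.151 0.   ]
scene dish 0.58 [ 0.694 -0.254  0.   ]
scene marker 0.65 [ 0.559 -0.248  0.   ]
top bottle 0.91 [0.49  0.139 0.   ]
top beaker 0.88 [0.615 0.143 0.   ]
top dish 0.59 [ 0.684 -0.25   0.   ]
top marker 0.61 [ 0.571 -0.251  0.   ]
```

View pics/scene9.png

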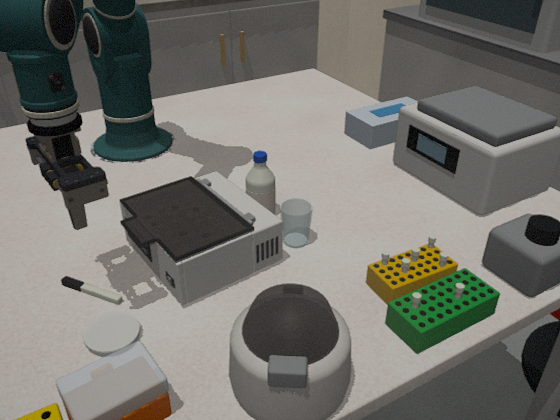

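View pics/top9.png

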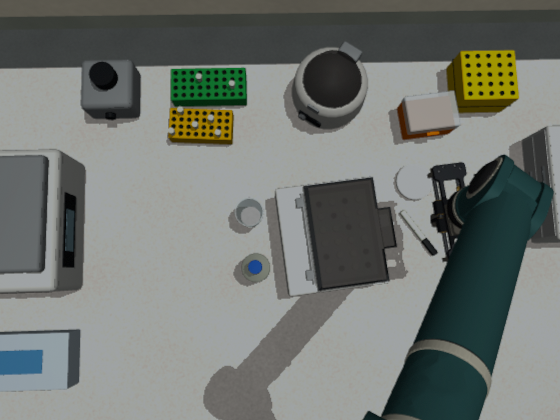

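The scene view shows the cover flat on the incubator, with its front edge around (180,215). The hand is clear at about (80,200), and the marker, dish, bottle and beaker are where they started. I'm letting the arm settle, then handing in.

Request:
drive_tool(xyz=[[0,0,0],[0,0,0],[0,0,0]], yaw=[0,0,0])

```text
time: 21.85
position: [0.5757, -0.25, 0.1674]
tcp_rot: [0.0, 0.668, 0.744, 0.0]
wrist_force: [-0.3, 0.2, 0.1]
grip_width: 0.0002
```

```bash
python3 -c "
from h import *
print(manip.job_done())"
```

```text
the job is handed in; nothing more can be done
None
```

The cover is shut and the hand is clear; I handed the job in at about 22 s of the 51 s allowed.

**What I did:** With the fingers closed, I pushed the cover from behind to just past upright. I then took the hand over the top, and the falling tab landed on the outside of the fingers at about 1.2 rad. From there I lowered it along its arc until the vertical force showed it resting on the rim, then backed the hand away.

**Last checks:**
- **Cover:** the two angle estimates read 0.02 and -0.004 rad, which is shut within their error.
- **Bottle, beaker, dish and marker:** they are within about 1 cm of their first fixes, which is within the networks' scatter, and I saw no change in the pictures.
- **Tubes:** I could not check their positions after closing, because they are only dimly visible through the smoked cover. The fingers never went into the chamber.
- **Forces:** wrist readings while touching the cover stayed around 5 N or less. At about 0.6 rad the fingers were briefly dragging the cover down (about 4.7 N sideways, 2.4 N vertical), so I slowed the descent. At the rim it was about 3 N.

**Disagreements:** during the lowering the two angle estimates differed by up to about 0.04 rad, and the tab detector missed the tab in three pictures.

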